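Raise the spray booth's sash to the marker

ROBOT

A 7-joint arm with a two-finger parallel gripper is mounted at the origin on the work surface. World frame = base frame: x ahead of the robot, y to its left, z up, the work surface at z = 0. Lengths are in mm, angles in rad, forces in N, time in s.
With the tool pointing down it reaches from about 400 to 850 mm from the base axis. Payload 10.4 kg.
Tool frame: the origin (TCP) lies on the centre line of the jaws, within the pads' length; the fingertips stand 19 mm ahead of it and the grasp point (between the pads) is the TCP; z points along the fingers, y is the line along which they close (so a half turn about z gives the same grasp; the last joint's range is limited). The gripper opens to 85 mm and grips with 20 to 120 N. Pads are 22 mm wide; open, the fingers measure 114 mm over their backs; the gripper's body (76 mm by 85 mm) begins 54 mm behind the grasp point. The pads swing forward as they close: fully open they stand 13 mm farther back than shut.
Start: joints at [-1.186, 0.332, -0.065, 1.46, 0.022, 1.35, -0.088], TCP at [247.858, 573.773, 250.338] pointing down, gripper open.
Joint ranges: [-2.6, 2.6], [-0.5, 2.12], [-1.47, 1.34], [0.16, 2.42], [-1.27, 4.41], [0.06, 2.06], [-2.6, 2.6]. Speed limits (rad/s): [2.22, 2.22, 2.79, 2.79, 3.14, 3.14, 3.14].

INTERFACE

Orientations are given as a 3x3 rotation matrix whose columns are the frame's x, y, z axes.
In Python, from plant import * gives the robot as it stands. The module is installed in compiled form; this text tells all that it offers.
- The arm moves only by the tool drive_tool, never from a script. Its argument "increments" is a list of rows, each a list of 2 entries, a list of its own where there are three numbers: the shift along the world's x, y, z in m, then the turn about the world's z in rad. A call has 1 to 12 rows; each row shifts and turns the commanded pose from where the row before left it; what a row does not reach is not made up. A row lasts 1/12 s, in which the tool goes at most 41.7 mm and 7.16 degrees, less where a joint would pass 70% of its speed; a pose out of reach is approached as far as the arm can. A call is refused whole if a number of a shift passes 0.0417 or a number of a turn 0.125, either way. A call with a gripper value outside its range is refused whole. "claw" is the closure, from 0 (fully open) to 1 (shut), set as the call begins (left out, the last holds). The fingers move at their own pace and stop on an object; the grip force is fixed at half the most. Time passes only in rows, so rows that do not move let the fingers close. It gives the time, the measured TCP pose, the force, the opening and the grip force at its end, in the units of the state.
- observe(): the state, without advancing time (a new reading comes with each control period).
- grab_frame(name): name is "scene" or "top"; returns a dict with "pixels" (400x640x3 uint8, blue, green, red), "z_map" (400x640 float32, mm along the optical axis (not along the pixel's ray), 0 where there is no reading), "vertical_fov" (degrees; the focal length in pixels is half the picture's height over the tangent of half this angle, whatever the lens; pixels are square), "cx", "cy" (the principal point, pixels), "k1" (the pictures are not rectified: a ray, as slopes to the right and down, at radius r is drawn at 1 + k1 r^2 times it, then the intrinsics apply), "cam_to_world" (4x4, takes a point from camera to world coordinates). Camera axes: x right, y up, looking along -z (the intrinsics and any distortion apply to the point x, -y, -z); pixel columns grow to the right and rows downward; lengths in mm; the calibration is good to about 2 mm. A picture is of the moment at which its call begins.
- finish_job(): hands the job in; it is judged then, once.
The state is a dict: "time": time; "qpos": joint angles; "joint_velocities": joint speeds; "joint_efforts": joint torques, N m; "tcp_pos": TCP position; "tool_rot": TCP orientation; "force": force on the tool from outside, world axes, zero at the start; "wrist_torque": the same for the moment, N m; "grip_width": opening from 0.0 (shut) to 1.0 (fully open); "finger_force": force on a finger pad.
Only numpy, scipy, OpenCV 4.12 (cv2) and the standard library are available. Lean on these libraries where they do the work, as an engineer would, in place of code of your own. Each camera call takes 0.05 s, during which the arm holds its last target. There are 200 camera calls.

TASK

Open the spray booth for work: push its sloping, counterweighted window up from beneath the lip until the lip is level with the pointer of the marker clipped to the side rail, then take the fingers away and leave the window standing there. Push on the lip without pinching it or leaning on the clear pane, and leave the marker and the jar, tape and cup on the table as they are.

Things in the scene. Friction and masses are not known exactly. Their poses are not given: they have to be found in the camera images.
- booth: Table-top spray booth of clear panels and aluminium rails, fixed: 360 mm deep (x), 440 mm wide (y), 380 mm high. Origin: middle of its underside; x level from its front to its back, y to its left, z up. Its front slopes back at 45 degrees from 80 mm up, above a low white front wall, to the top; the window slides in this slope between two rails.
- sash_lip (a point): The lip: aluminium bar along the bottom edge of the clear window, 340 mm long, 12 mm thick plus strip, standing 28 mm out. Origin: centre of the bar. x: up the slope (the way it slides), y: along the bar to the booth's left, z: square out of the window, up and towards the robot. Lower face x = -6 mm, upper face (black rubber strip) x = +9, outer edge z = +14, window face z = -14, flat sill below the lip z = -18 mm.
- marker: Dark steel marker clip, 30 mm up the slope by 34 mm wide, on the booth's left rail, with a small pointer toward the window that ends 5 mm beside the left end of the lip's path. Origin: tip of the pointer; axes as the lip's. The lip is level with it when both origins have the same place along the slope (x).
- sash (a joint): How far the window has been slid up the slope, in m: 0 fully down, 0.20 fully up. It is balanced by counterweights, takes 2 to 7 N to push up and stays where it is left.
- glaze_jar: Loose jar with white lid, 62 mm across and 75 mm high, on the table before the booth. Origin: centre of its underside.
- tape_roll: Loose yellow roll of tape lying flat, 90 mm across, 25 mm high. Origin: centre of its underside.
- brush_cup: Loose empty white cup, 72 mm across, 85 mm high. Origin: centre of its underside.

How it is judged (in metres and radians):
On the way, in this order (a step that is already met when the one before it is completed fails the run):
1. the fingers push the lip (contact force between the fingers and sash_c4 above 1 N), for 0.1 s.
2. the lip is level with the pointer (x of sash_lip in the frame of marker between -0.008 and 0.008 m), for 0.2 s.
At the end, for the whole second after the job is handed in: The lip's centre line is within 8 mm of the pointer's tip along the slope and the window stands still (all of step 2 and velocity of joint sash between -0.01 and 0.01 m/s); the robot touches nothing.
It fails at once if the lip is pinched: fingers press its lower and upper face at once (contact force between the fingers and sash_c4 above 1 N and contact force between the fingers and sash_c5 above 1 N).
It fails at once if the fingers lean on the clear pane (contact force between the fingers and sash_c0 above 10 N).
It fails at once if the marker is shifted by more than 5 mm (distance of marker from where it was at the start of the episode above 0.005 m).
It fails at once if the jar, tape roll or cup is moved by more than 20 mm (so also lifted) or tipped (distance of any of glaze_jar, tape_roll, brush_cup from where it was at the start of the episode above 0.02 m or angle between any of glaze_jar, tape_roll, brush_cup's own z axis and vertical above 0.3 rad).
It also fails if it takes over 40 s, if anything falls off the work surface, if the arm or the gripper's body presses on something with over 40 N, if the wrist force passes 120 N, or if a joint passes its speed limit or range.

## Working session

There is one attempt and no reset: what is moved stays moved. The work goes in short steps, Python scripts to look and compute and a tool call to move; the robot and the scene stay as the last step left them, time stands still between calls to the robot, and variables do not carry over. Pictures are saved under pics/ and viewed, at most 10 in all, crops included, and the job is handed in when it is done.

Besides the shell and the picture viewer there is one more tool, called after "Call:" as name([rows], argument=value, ...), one row to a line, values as JSON. drive_tool: Moves the arm, as the interface text tells. Its arguments: {"type":"object","properties":{"increments":{"type":"array","items":{"type":"array"}},"claw":{"type":"number"}},"required":["increments"]}

```bash
mkdir -p pics; cat > h.py <<'E'
from plant import *
import numpy as np, cv2
def world(f,u,v,plane=None):
    """pixel -> world mm, by z_map"""
    F=200/np.tan(np.radians(f["vertical_fov"])/2)
    K=np.array([[F,0,f["cx"]],[0,F,f["cy"]],[0,0,1.]])
    p=cv2.undistortPoints(np.array([[[u,v]]],float),K,np.array([f["k1"],0,0,0.]))[0,0]
    return p
def pts(f):
    F=200/np.tan(np.radians(f["vertical_fov"])/2)
    K=np.array([[F,0,f["cx"]],[0,F,f["cy"]],[0,0,1.]])
    vv,uu=np.mgrid[0:400,0:640]
    # forward model is 1+k1 r^2 : opencv's
    p=cv2.undistortPoints(np.stack([uu,vv],-1).reshape(-1,1,2).astype(float),K,np.array([f["k1"],0,0,0.])).reshape(400,640,2)
    z=f["z_map"]
    c=np.stack([p[...,0]*z,-p[...,1]*z,-z,np.ones_like(z)],-1)
    return (c@np.array(f["cam_to_world"]).T)[...,:3], np.concatenate([p*[1,-1],-np.ones((400,640,1))],-1)@np.array(f["cam_to_world"])[:3,:3].T
E
python3 - <<'E'
from h import *
for n in("scene","top"):
    f=grab_frame(n); cv2.imwrite(f"pics/{n}0.png",f["pixels"]); np.save(f"{n}0.npy",f,allow_pickle=True)
    print(n,np.round(f["cam_to_world"],3).tolist(),f["vertical_fov"],f["k1"])
print(observe())
E
```

```text
scene [[0.952, 0.199, -0.235, 285.4], [-0.307, 0.566, -0.765, -780.778], [-0.019, 0.8, 0.6, 747.635], [0.0, 0.0, 0.0, 1.0]] 48.0265719773929 -0.026374175280239134
top [[-0.002, 0.998, -0.057, 468.823], [-0.999, -0.004, -0.033, 38.317], [-0.033, 0.056, 0.998, 943.587], [0.0, 0.0, 0.0, 1.0]] 56.31275129838492 -0.035597213515072855
{'time': 0.1, 'qpos': array([-1.18557901,  0.33278101, -0.06471703,  1.46082638,  0.02161722,
        1.34992491, -0.0885288 ]), 'joint_velocities': array([-1.60197583e-03, -1.43144590e-03,  1.12838856e-03, -2.74069235e-03,
       -1.03664358e-03,  3.79127154e-05,  1.24177214e-03]), 'joint_efforts': array([ 1.91613100e-03, -6.26738191e+01,  4.95946733e-02, -3.92430675e+01,
        1.63502013e-02,  6.88773245e-03, -4.66489678e-05]), 'tcp_pos': array([247.75505149, 573.46265926, 249.62759457]), 'tool_rot': array([[-9.17992515e-01,  3.96597476e-01, -4.29967042e-04],
       [ 3.96597703e-01,  9.17991776e-01, -1.16674592e-03],
       [-6.80222798e-05, -1.24158797e-03, -9.99999227e-01]]), 'force': array([-0.07397789,  0.12104478,  0.01796008]), 'wrist_torque': array([-0.02181358,  0.02658445,  0.04023531]), 'finger_force': 0.0, 'grip_width': 1.0025746005472924}
```

View pics/scene0.png

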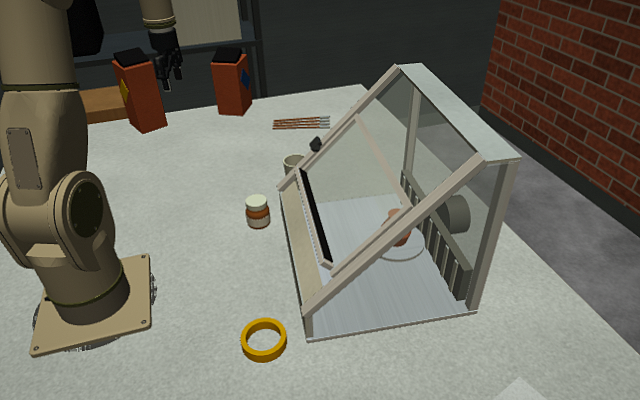

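View pics/top0.png

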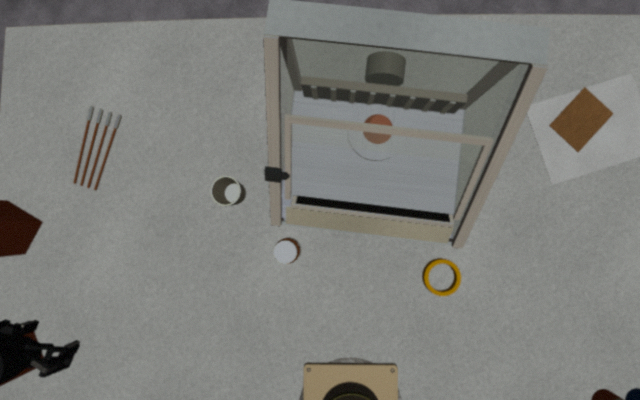

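The scene view shows the lip's black strip from (300,170) to (330,262) and the marker at (316,143). The top view shows the strip from (293,200) to (450,218), the marker body at (275,174), and the pointer tip near (289,176). The jar is at (286,250), the cup at (228,191) and the tape at (442,277).

```bash
python3 - <<'E'
from h import *
T={n:np.load(n+"0.npy",allow_pickle=True).item() for n in("scene","top")}
for n,box in(("top",(190,225,288,455)),("scene",(160,270,295,336))):
    f=T[n];P,_=pts(f);g=f["pixels"].max(-1)
    m=np.zeros((400,640),bool);r=box;m[r[0]:r[1],r[2]:r[3]]=g[r[0]:r[1],r[2]:r[3]]<25
    k,l,s,_=cv2.connectedComponentsWithStats(m.astype(np.uint8));i=1+s[1:,4].argmax();m=l==i
    m=cv2.erode(m.astype(np.uint8),np.ones((3,3)))>0
    p=P[m&(f["z_map"]>0)]
    c=np.median(p,0);d=cv2.fitLine(p.astype(np.float32),cv2.DIST_HUBER,0,.01,.01).ravel()
    dy=d[:3]*np.sign(d[1]); print(n,s[i],"strip c",c.round(1),"dir",dy.round(4))
    h=np.array([dy[1],-dy[0],0]);h/=np.linalg.norm(h);e=(h+[0,0,1])/2**.5;y=np.array([-h[1],h[0],0])
    q=p@e;nn=np.cross(e,y);print(" e",e.round(3),"e-proj",np.percentile(q,[5,50,95]).round(1),"y",np.percentile(p@y,[1,99]).round(1),"n",np.percentile(p@nn,[1,99]).round(1))
    # marker
    b=(160,192,258,296) if n=="top" else (130,158,304,328)
    mm=np.zeros_like(m);mm[b[0]:b[1],b[2]:b[3]]=g[b[0]:b[1],b[2]:b[3]]<60
    p=P[mm];v,u=np.nonzero(mm);q=np.c_[u,v,p@e,p@y,p@nn]
    print(" marker by y:");
    for a in q[q[:,3].argsort()][:25:2]:print(a.round(1))
    print(" range e,y,n",np.percentile(q[:,2:],[2,50,98],axis=0).round(1).tolist())
    cv2.imwrite(f"pics/{n}_m.png",cv2.resize(f["pixels"][b[0]-10:b[1]+50,b[2]-10:b[3]+20],None,fx=7,fy=7,interpolation=cv2.INTER_NEAREST))
E
```

```text
top [297 197 152  24 873] strip c [492.8 -43.1 163.9] dir [1.248e-01 9.922e-01 3.000e-04]
 e [ 0.702 -0.088  0.707] e-proj [463.3 464.8 466.5] y [-131.4  171.6] n [-239.9 -226.7]
 marker by y:
[ 288.   176.   524.2  197.  -233. ]
[ 287.   177.   521.9  198.9 -232.3]
[ 287.   175.   526.1  199.1 -233.4]
[ 286.   178.   520.2  200.7 -230.9]
[ 286.   176.   524.9  200.8 -231.4]
[ 286.   174.   527.9  201.2 -233.9]
[ 285.   175.   526.2  203.  -232.5]
[ 285.   177.   520.9  203.  -232.9]
[ 285.   178.   517.8  203.2 -233.5]
[ 284.   178.   518.6  204.9 -232.1]
[ 284.   174.   528.1  205.1 -232.9]
[ 284.   177.   519.9  205.2 -233.6]
[ 284.   172.   527.8  206.3 -239.6]
 range e,y,n [[510.1, 199.9, -237.7], [526.3, 223.9, -230.7], [537.8, 242.7, -228.0]]
scene [300 169  33  93 513] strip c [488.1 -80.4 160.1] dir [ 0.1256  0.9921 -0.0032]
 e [ 0.702 -0.089  0.707] e-proj [461.9 463.  463.8] y [-131.5  164.4] n [-242.7 -230.2]
 marker by y:
[ 316.   150.   798.2 -738.7  259.1]
[ 317.   149.   522.4  195.9 -233.7]
[ 316.   151.   516.4  197.5 -236.4]
[ 317.   151.   517.6  198.7 -239. ]
[ 314.   150.   514.6  200.  -231.9]
[ 315.   149.   517.8  201.2 -232.6]
[ 319.   147.   527.7  202.1 -237.1]
[ 319.   149.   523.5  202.4 -241.1]
[ 318.   147.   525.8  203.2 -235.7]
[ 317.   147.   524.2  203.4 -233.9]
[ 315.   151.   512.8  204.3 -238. ]
[ 316.   147.   521.9  206.1 -233.3]
[ 314.   149.   514.7  206.5 -233.4]
 range e,y,n [[508.6, 196.0, -240.4], [523.0, 216.6, -232.2], [535.0, 240.4, -229.6]]
```

View pics/top_m.png

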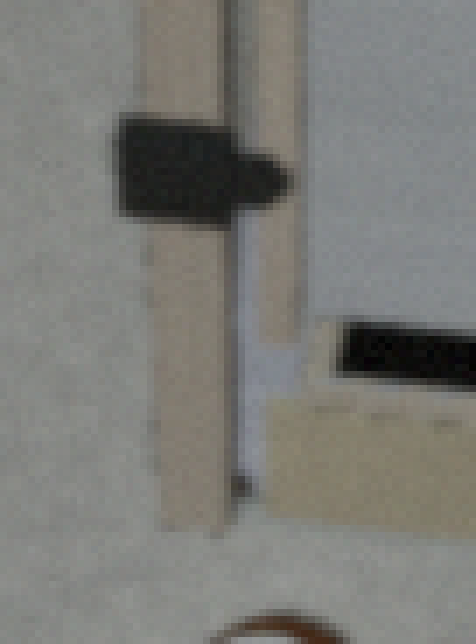

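The slope direction is about (0.702, −0.088, 0.707). The lip must rise about 68 mm. Its lower outer corner sits near h = 474, z = 162.

Call:
drive_tool([
  [[0.008,-0.03,0],0.014],
  [[0.008,-0.03,0],0.014],
  [[0.008,-0.03,0],0.014],
  [[0.008,-0.03,0],0.014],
  [[0.008,-0.03,0],0.014],
  [[0.008,-0.03,0],0.014],
  [[0.008,-0.03,0],0.014],
  [[0.008,-0.03,0],0.014],
  [[0.008,-0.03,0],0.014],
  [[0.008,-0.03,0],0.014],
], claw=1)

```text
time: 0.93
tcp_pos: [327.9, 272.1, 250.1]
tool_rot: [[-0.965, 0.264, -0.0], [0.264, 0.965, -0.0], [0.0, -0.0, -1.0]]
force: [0.8, 0.5, 0.1]
grip_width: 0.0
finger_force: 0.0
```

Call:
drive_tool([
  [[0.008,-0.03,0],0.014],
  [[0.008,-0.03,0],0.014],
  [[0.008,-0.03,0],0.014],
  [[0.008,-0.03,0],0.014],
  [[0.008,-0.03,0],0.014],
  [[0.008,-0.03,0],0.014],
  [[0.008,-0.03,0],0.014],
  [[0.008,-0.03,0],0.014],
  [[0.008,-0.03,0],0.014],
  [[0.008,-0.03,0],0.014],
  [[0,0,0],0],
  [[0,0,0],0],
])

```text
time: 1.93
tcp_pos: [407.8, -27.5, 250.2]
tool_rot: [[-0.991, 0.131, -0.0], [0.131, 0.991, 0.0], [0.0, 0.0, -1.0]]
force: [0.3, 0.5, -0.5]
grip_width: 0.0
finger_force: 0.0
```

Call:
drive_tool([
  [[0,0,-0.02],0],
  [[0,0,-0.02],0],
  [[0,0,-0.02],0],
  [[0,0,-0.02],0],
  [[0,0,-0.006],0],
  [[0.015,-0.002,0],0],
  [[0.013,-0.002,0],0],
  [[0,0,0],0],
  [[0,0,0],0],
])

```text
time: 2.68
tcp_pos: [435.9, -29.8, 164.5]
tool_rot: [[-0.992, 0.127, -0.0], [0.127, 0.992, -0.001], [0.0, -0.001, -1.0]]
force: [-0.3, 0.4, 0.0]
grip_width: 0.0
finger_force: 0.0
```

```bash
python3 - <<'E'
from h import *
o=observe();print(o["tcp_pos"],o["force"])
f=grab_frame("scene");cv2.imwrite("pics/s1.png",cv2.resize(f["pixels"][110:290,220:420],None,fx=3,fy=3))
E
```

```text
[435.86905154 -29.77353418 164.54797022] [-0.26422855  0.35703085  0.03390383]
```

View pics/s1.png

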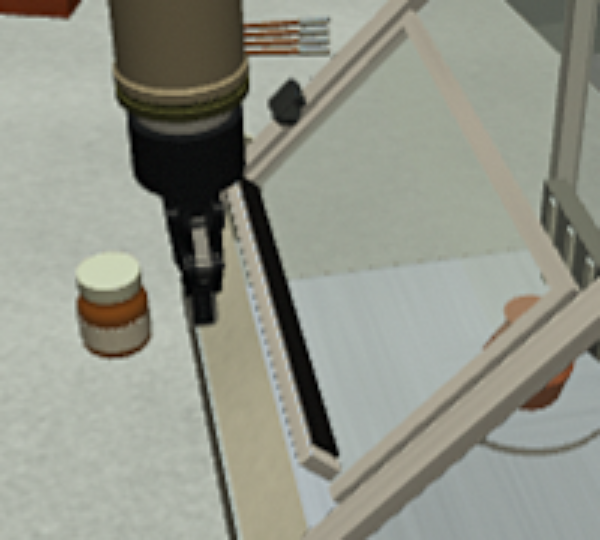

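The closed fingertips, at about (288,216) in the full frame, stand over the sill in front of the lip. The way forward is clear.

Call:
drive_tool([
  [[0.005,-0.0006,0],0],
  [[0.005,-0.0006,0],0],
  [[0.004,-0.0005,0],0],
  [[0.004,-0.0005,0],0],
  [[0,0,0],0],
])

```text
time: 3.15
tcp_pos: [454.5, -32.5, 164.4]
tool_rot: [[-0.992, 0.128, 0.0], [0.128, 0.992, -0.0], [-0.0, -0.0, -1.0]]
force: [0.7, -0.0, 1.8]
grip_width: -0.001
finger_force: 0.0
```

Call:
drive_tool([
  [[0.002,-0.0003,0],0],
  [[0.002,-0.0003,0],0],
  [[0.002,-0.0003,0],0],
  [[0,0,0],0],
])

```text
time: 3.48
tcp_pos: [460.1, -33.4, 164.4]
tool_rot: [[-0.992, 0.127, 0.0], [0.127, 0.992, -0.0], [-0.0, -0.0, -1.0]]
force: [0.2, 0.3, 0.3]
grip_width: -0.002
finger_force: 0.0
```

Call:
drive_tool([
  [[0.002,-0.0003,0],0],
  [[0.002,-0.0003,0],0],
  [[0,0,0],0],
])

```text
time: 3.73
tcp_pos: [463.4, -33.9, 164.1]
tool_rot: [[-0.992, 0.127, -0.002], [0.127, 0.992, 0.0], [0.002, -0.0, -1.0]]
force: [-5.3, 0.4, 3.2]
grip_width: 0.0
finger_force: 1.9
```

Call:
drive_tool([
  [[0.003,-0.0004,0.003],0],
  [[0.003,-0.0004,0.003],0],
  [[0.003,-0.0004,0.003],0],
  [[0.003,-0.0004,0.003],0],
  [[0.003,-0.0004,0.003],0],
  [[0.003,-0.0004,0.003],0],
  [[0.003,-0.0004,0.003],0],
  [[0.003,-0.0004,0.003],0],
  [[0.003,-0.0004,0.003],0],
  [[0.003,-0.0004,0.003],0],
  [[0,0,0],0],
])

```text
time: 4.65
tcp_pos: [493.3, -37.6, 194.2]
tool_rot: [[-0.992, 0.127, -0.002], [0.127, 0.992, 0.0], [0.002, 0.0, -1.0]]
force: [-5.5, 2.4, 2.2]
grip_width: -0.005
finger_force: 2.8
```

```bash
cat > m.py <<'E'
from h import *
import sys
o=observe();print(o["tcp_pos"].round(1),o["force"].round(1))
e=np.array([.7017,-.0882,.7071]);y=np.array([.1248,.9922,0])
for n in("top","scene"):
    f=grab_frame(n);P,_=pts(f);g=f["pixels"].max(-1)
    q=P@e;yy=P@y;nn=P@np.cross(e,y)
    m=(g<25)&(f["z_map"]>0)&(abs(nn+235)<13)&(yy>-135)&(yy<175)&(q>440)&(q<620)&(abs(yy-20)>(70))
    m=cv2.morphologyEx(m.astype(np.uint8),cv2.MORPH_OPEN,np.ones((3,3)))>0
    s=np.median(q[m])
    mk=(g<60)&(yy>190)&(yy<245)&(abs(nn+234)<8)&(q>495)&(q<550)
    tp=mk&(yy<204)
    print(n,m.sum(),"strip",s.round(1),np.percentile(q[m],[10,90]).round(1),"lip",(s-9).round(1),"marker mid",np.percentile(q[mk],[2,98]).mean().round(1),"tip",np.median(q[tp]).round(1),tp.sum())
    cv2.imwrite(f"pics/{n}_{sys.argv[1]}.png",f["pixels"])
E
python3 m.py 2
```

```text
[493.3 -37.6 194.2] [-5.5  2.4  2.2]
top 231 strip 507.4 [506.4 508.3] lip 498.4 marker mid 524.2 tip 524.6 18Traceback (most recent call last):
  File "m.py", line 13, in <module>
    print(n,m.sum(),"strip",s.round(1),np.percentile(q[m],[10,90]).round(1),"lip",(s-9).round(1),"marker mid",np.percentile(q[mk],[2,98]).mean().round(1),"tip",np.median(q[tp]).round(1),tp.sum())
                                                                                                              ~~~~~~~~~~~~~^^^^^^^^^^^^^^
    return _quantile_unchecked(
        a, q, axis, out, overwrite_input, method, keepdims, weights)
    return _ureduce(a,
                    func=_quantile_ureduce_func,
    ...<5 lines>...
                    overwrite_input=overwrite_input,
                    method=method)
    r = func(a, **kwargs)
    result = _quantile(arr,
                       quantiles=q,
    ...<2 lines>...
                       out=out,
                       weights=wgt)
    slices_having_nans = np.isnan(arr[-1, ...])
                                  ~~~^^^^^^^^^
IndexError: index -1 is out of bounds for axis 0 with size 0
```

Call:
drive_tool([
  [[0.003,-0.0004,0.003],0],
  [[0.003,-0.0004,0.003],0],
  [[0.003,-0.0004,0.003],0],
  [[0.003,-0.0004,0.003],0],
  [[0.002,-0.0003,0.002],0],
  [[0.002,-0.0003,0.002],0],
  [[0.002,-0.0002,0.002],0],
  [[0,0,0],0],
  [[0,0,0],0],
  [[0,0,0],0],
  [[0,0,0],0],
])

```text
time: 5.67
tcp_pos: [510.9, -39.8, 212.0]
tool_rot: [[-0.992, 0.127, -0.003], [0.127, 0.992, 0.001], [0.003, 0.0, -1.0]]
force: [-6.2, 1.7, 2.7]
grip_width: 0.0
finger_force: 3.3
```

```bash
python3 m.py 3 2>&1 | grep -v "^ "
```

```text
[510.9 -39.8 212. ] [-6.2  1.7  2.7]
top 243 strip 532.5 [531.6 533.5] lip 523.5 marker mid 524.2 tip 525.6 18
Traceback (most recent call last):
IndexError: index -1 is out of bounds for axis 0 with size 0
```

Level to within about 1–2 mm. Now I retract straight back horizontally, then check.

Call:
drive_tool([
  [[-0.003,0.0004,0],0],
  [[-0.006,0.0008,0],0],
  [[-0.015,0.002,0],0],
  [[-0.02,0.0025,0],0],
  [[-0.02,0.0025,0],0],
  [[-0.02,0.0025,0],0],
  [[0,0,0.03],0],
  [[0,0,0.03],0],
  [[0,0,0],0],
  [[0,0,0],0],
])

```text
time: 6.6
tcp_pos: [428.5, -29.7, 273.7]
tool_rot: [[-0.992, 0.128, 0.004], [0.128, 0.992, 0.001], [-0.004, 0.002, -1.0]]
force: [-0.2, -0.0, -0.7]
grip_width: 0.004
finger_force: 0.0
```

```bash
sed -i 's/abs(nn+234)<8/abs(nn+236)<14/' m.py; python3 m.py 4 2>&1 | grep -v "^ "; python3 -c "
import cv2;a=cv2.imread('pics/scene_4.png')
cv2.imwrite('pics/s4.png',cv2.resize(a[80:280,220:460],None,fx=3,fy=3))"
```

```text
[428.5 -29.7 273.7] [-0.2 -0.  -0.7]
top 494 strip 532.6 [531.6 533.5] lip 523.6 marker mid 524.4 tip 524.7 18
scene 225 strip 530.8 [530.2 531.3] lip 521.8 marker mid 522.0 tip 527.3 3
```

View pics/s4.png

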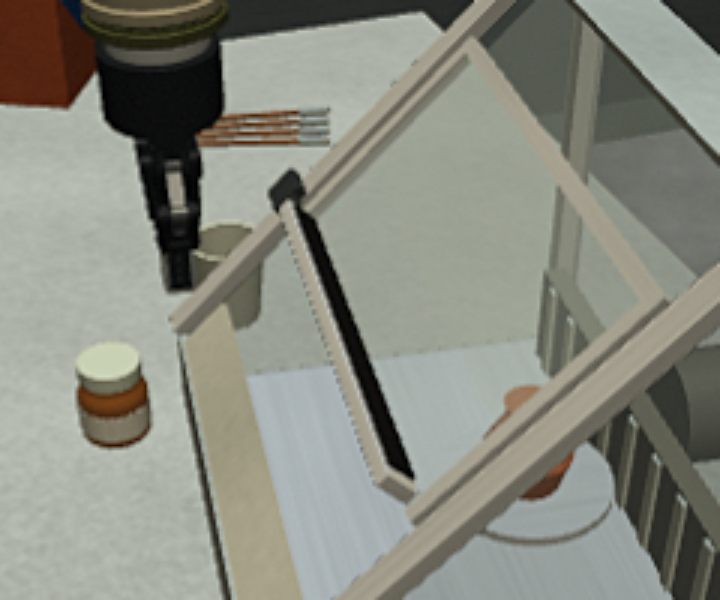

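View pics/top_4.png

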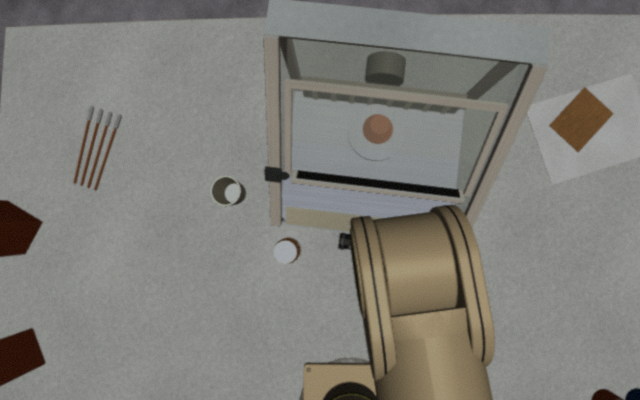

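The lip's left end, near (316,148) in the scene view and (296,176) in the top view, is level with the pointer. The fingers are clear, and the marker, jar and cup haven't moved. The arm hides the tape roll in the top view, but the fingers stayed well above it.

```bash
python3 -c "
from plant import *
print(finish_job())"
```

```text
the job is handed in; nothing more can be done
None
```

I pushed the window up from beneath the lip until it measured within about 1 mm of the pointer. The fingers are clear, the window is standing there, and the job is handed in; `finish_job()` gave no verdict.

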